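# Sort machined suspension links by length on the kitting board

## Robot

A 6-joint arm with a two-finger parallel gripper is mounted at the origin on the work surface. World frame = base frame: x ahead of the robot, y to its left, z up, the work surface at z = 0. Lengths are in m, angles in rad, forces in N, time in s.
With the tool pointing down it reaches from about 0.425 to 1.125 m from the base axis. Payload 14.9 kg.
Tool frame: the origin (TCP) lies midway between the tips of the shut fingers; the grasp point (between the pads) lies 19 mm behind it; z points along the fingers, y is the line along which they close (so a half turn about z gives the same grasp; the last joint's range is limited). The gripper opens to 91 mm and grips with 3 to 60 N. Pads are 32 mm wide; open, the fingers measure 118 mm over their backs; the gripper's body (76 mm by 178 mm) begins 60 mm behind the grasp point.
Start: joints at [-1.134, 0.379, 1.734, -0, 1.028, -0.033], TCP at [0.317, -0.624, 0.181] pointing down, gripper open.
Joint ranges: [-2.77, 2.77], [-0.74, 2.19], [0, 2.66], [-1.06, 4.2], [0.31, 2.87], [-3.08, 3.08]. Speed limits (rad/s): [1.89, 1.89, 2.39, 3.14, 3.14, 3.14].

## Interface

Orientations are given as a rotation vector (axis times angle).
In Python, from bench import state, eyes, workorder gives the robot as it stands.
- The arm moves only by the shell command python3 -m pendant 'ROWS' [FORCE]. ROWS is JSON, a list of rows, each an object with "xyz": the shift along the world's x, y, z in units of 25 mm (1.0 is 25 mm), a list of three; "roll": the turn about the world's z in units of 8 degrees (1.0 is 8 degrees); "claw": the opening, from 0 (shut) to 1 (fully open). A call has 1 to 12 rows; each row is the pose to reach, as a shift and turn from the pose commanded when the call began; what a row does not reach only later rows make up. A row lasts 1/10 s, in which the tool goes at most 50 mm and 8.59 degrees, less where a joint would pass 70% of its speed; a pose out of reach is approached as far as the arm can. A call with a gripper value outside its range is refused whole. The fingers move at their own pace and stop on an object; FORCE is the grip in N (left out, the last holds). Time passes only in rows, so rows that repeat a pose let the fingers close. It gives the time, the measured TCP pose, the force, the opening and the grip force at its end, in the units of the state.
- state(): the state, without advancing time (a new reading comes with each control period).
- eyes.read_camera(name): name is "side" or "top" or "wrist"; returns the picture (480x640x3 uint8, red, green, blue); there is no depth.
- eyes.get_calibration(name): a dict with "K" (3x3 intrinsics, pixels), "k1" (the pictures are not rectified: a ray, as slopes to the right and down, at radius r is drawn at 1 + k1 r^2 times it, then the intrinsics apply), "extrinsics" (4x4, takes a point from world to camera coordinates); the wrist camera has in their place "hand_eye" (4x4, takes a point from camera to tool coordinates, whose origin is the TCP and whose axes are the flange's). Camera axes: x right, y down, z forward; pixel columns grow to the right and rows downward; lengths in m; the calibration is good to about 2 mm. A picture is of the moment at which its call begins: read the wrist's pose just before it. get_calibration takes no time and is no camera call.
- workorder.close_job(): hands the job in; it is judged then, once.
The state is a dict: "time_s": time; "q": joint angles; "qvel": joint speeds; "tau": joint torques, N m; "tool_pos": TCP position; "eef_rot": TCP orientation; "wrist_force": force on the tool from outside, world axes, zero at the start; "moment": the same for the moment, N m; "width": finger opening in m; "grasp_force": force on a finger pad.
Only numpy, scipy, OpenCV 4.12 (cv2) and the standard library are available. Lean on these libraries where they do the work, as an engineer would, in place of code of your own. Each camera call takes 0.05 s, during which the arm holds its last target. There are 200 camera calls.

## Task

Two machined links are still loose on the bench: sort them by length into the rows of the plywood kitting board, each in line with the link of its own length already lying there and pushed up end to end until the two touch. Both must lie on their flat back with the bearing boss up, ready for the bearing press, so turn over the one that lies boss down. Lay the links down without dropping them or letting them topple, and leave the links already in the rows and the other things on the bench where they are.

Things in the scene. Friction and masses are not known exactly. Their poses are not given: they have to be found in the camera images.
- board: Dark film-faced plywood kitting board 360 (its x) x 300 (y) x 12 mm, fixed; origin: centre of its underside. Three rows run along x at y = -95, 0, +95 mm, between aluminium strips 4 mm thick, 8 mm above the plywood (91 mm clear). A fence 22 mm above the plywood closes the far (+x) end, inner face at x = 167 mm; the near end is open.
- link_long_c (a point): Loose aluminium link, 150 mm long, 0.32 kg, starts boss up. All links: foot 22 mm long, 42 wide, 27 thick, flat end; straight web 34 wide, 20 thick, flat sides; round eye 42 across, 20 thick, with bearing boss 36 across, 7 proud. Foot pad and boss stand up on one face; the back is one flat plane. Point: half-way along, on the centre line, 10 mm above the flat back. x: foot to eye; z: back to boss face.
- link_mid_c (a point): Loose link, 130 mm long, 0.28 kg, same shape otherwise. Starts boss down (z down), level on foot pad and boss, point 17 mm above the bench, foot towards the robot. Stands by itself upright on the flat end of its foot (42 x 27 mm), point then 65 mm up. Point: half-way along, on the centre line, 10 mm above the flat back. x: foot to eye; z: back to boss face.
- row_short_c (a point): 110 mm link already lying, loose, in one of the board's rows (which one varies), boss up, round eye within 5 mm of the fence, flat foot end towards the robot, 55 mm from the point. Point: half-way along, on the centre line, 10 mm above the flat back. x: along the row, foot to eye (away from the robot); z: up.
- row_mid_c (a point): 130 mm link already lying, loose, in one of the board's rows (which one varies), boss up, round eye within 5 mm of the fence, flat foot end towards the robot, 65 mm from the point. Point: half-way along, on the centre line, 10 mm above the flat back. x: along the row, foot to eye (away from the robot); z: up.
- row_long_c (a point): 150 mm link already lying, loose, in one of the board's rows (which one varies), boss up, round eye within 5 mm of the fence, flat foot end towards the robot, 75 mm from the point. Point: half-way along, on the centre line, 10 mm above the flat back. x: along the row, foot to eye (away from the robot); z: up.
- upright: Bystander: machined aluminium wheel upright, about 200 x 75 mm, 45 mm high, lying on the bench; origin at its underside.
- bin: Bystander: open blue plastic bin with bearings, 160 x 105 mm, 70 mm high; origin at the centre of its underside.
- calliper: Bystander: steel calliper, 230 mm long, 13 mm high, lying flat; origin at the middle of its beam, on the bench.
Not all that is in view belongs to the job. Leave any purple or turquoise look-alike of the part that bears link_mid_c alone. What is shaped like the part that bears row_short_c but red is not meant.

How it is judged:
By the outcome, as a careful person would: the job done as asked, in the order asked, and still so for the second after the job is handed in, with the robot touching nothing.
It also fails if it takes over 67 s, if anything falls off the work surface, if the arm or the gripper's body presses on something with over 40 N, if the wrist force passes 120 N, or if a joint passes its speed limit or range.

## Working session

There is one attempt and no reset: what is moved stays moved. The work goes in short steps, Python scripts to look and compute and a shell command to move; the robot and the scene stay as the last step left them, time stands still between calls to the robot, and variables do not carry over. Pictures are saved under pics/ and viewed, at most 10 in all, crops included, and the job is handed in when it is done.

```bash
ls; mkdir -p pics; python3 - <<'E'
from bench import state, eyes
import cv2, numpy as np
print(state())
for n in ["top","side","wrist"]:
    c=eyes.get_calibration(n); print(n,{k:np.round(v,4).tolist() for k,v in c.items()})
    if n!="wrist": 
        im=eyes.read_camera(n); cv2.imwrite(f"pics/{n}0.png",im[:,:,::-1])
E
```

```text
pics
{'time_s': 0.0, 'q': array([-1.13429696e+00,  3.79406208e-01,  1.73479802e+00,  4.06534164e-06,
        1.02851223e+00, -3.33213428e-02]), 'qvel': array([-4.63150679e-04, -3.62309689e-04, -1.41027623e-04,  2.17492598e-04,
       -3.21071930e-05,  1.31694407e-03]), 'tau': array([-3.63666222e-03, -7.63731909e+01, -4.34372520e+01,  6.50190236e-02,
        4.24324488e-02, -7.16986483e-05]), 'tool_pos': array([ 0.31670124, -0.62375666,  0.18028139]), 'eef_rot': array([-3.05423874e+00, -7.30964270e-01,  3.47973382e-04]), 'wrist_force': array([ 0.19613681, -0.29148385,  0.11998414]), 'moment': array([-0.03626165,  0.01890164,  0.02669888]), 'grasp_force': 0.0, 'width': 0.0911838255223392}
top {'K': [[499.4377, 0.0, 321.1744], [0.0, 499.4377, 248.0762], [0.0, 0.0, 1.0]], 'k1': -0.0798, 'extrinsics': [[0.025, -0.9994, 0.0219, -0.0588], [-0.9936, -0.0272, -0.1098, 0.516], [0.1103, -0.019, -0.9937, 1.2425], [0.0, 0.0, 0.0, 1.0]]}
side {'K': [[562.8669, 0.0, 313.634], [0.0, 562.8669, 238.8461], [0.0, 0.0, 1.0]], 'k1': -0.0457, 'extrinsics': [[-0.9358, -0.3524, -0.0014, 0.4397], [-0.1862, 0.4979, -0.847, 0.1636], [0.2992, -0.7924, -0.5316, 1.0778], [0.0, 0.0, 0.0, 1.0]]}
wrist {'K': [[396.7879, 0.0, 317.1102], [0.0, 396.7879, 241.6633], [0.0, 0.0, 1.0]], 'k1': -0.0498, 'hand_eye': [[-0.0003, -0.9639, -0.2661, 0.076], [1.0, -0.0004, 0.0004, 0.0], [-0.0005, -0.2661, 0.9639, -0.2042], [0.0, 0.0, 0.0, 1.0]]}
```

View pics/top0.png

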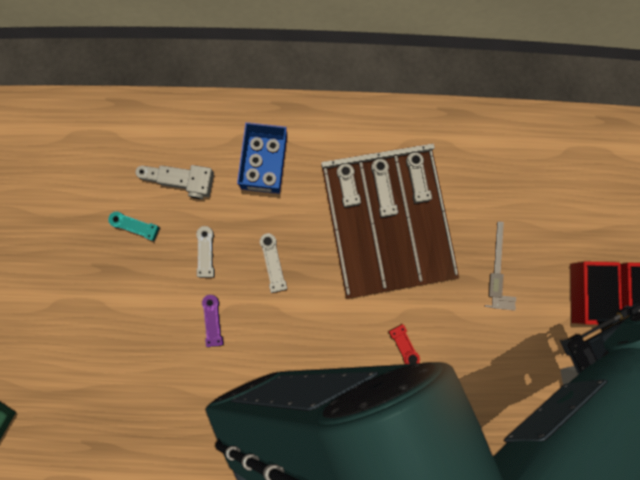

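View pics/side0.png

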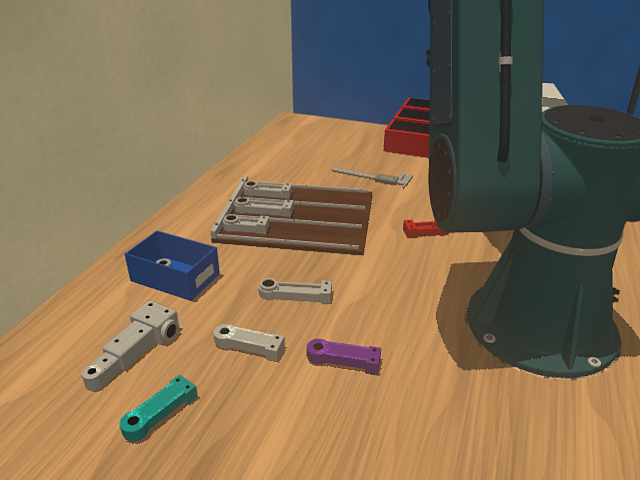

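The top view shows two loose grey links: one at (205,252) with its boss hidden, and one at (272,263) with its boss up. The board rows hold the links at (348,183), (385,186) and (418,177). The purple (212,320), turquoise (134,226) and red (404,345) pieces are look-alikes. I'll enlarge this region to confirm and compute coarse positions.

```bash
cat > h.py <<'E'
import numpy as np, cv2
from bench import state, eyes
from scipy.spatial.transform import Rotation as R
def cam(n,st=None):
    c=eyes.get_calibration(n)
    if n=="wrist":
        T=np.eye(4);T[:3,:3]=R.from_rotvec(st["eef_rot"]).as_matrix();T[:3,3]=st["tool_pos"]
        return c,np.linalg.inv(T@np.array(c["hand_eye"]))
    return c,np.array(c["extrinsics"])
def unproj(n,px,z,st=None):
    c,E=cam(n,st);K=np.array(c["K"]);out=[]
    u=cv2.undistortPoints(np.array(px,float).reshape(-1,1,2),K,np.array([c["k1"],0,0,0.])).reshape(-1,2)
    C=-E[:3,:3].T@E[:3,3]
    for a in u:
        d=E[:3,:3].T@np.array([a[0],a[1],1]); out.append(C+d*(z-C[2])/d[2])
    return np.array(out)
def proj(n,P,st=None):
    c,E=cam(n,st);return cv2.projectPoints(np.array(P,float).reshape(-1,1,3),cv2.Rodrigues(E[:3,:3])[0],E[:3,3],np.array(c["K"]),np.array([c["k1"],0,0,0.]))[0].reshape(-1,2)
def snap(n,f):
    st=state();im=eyes.read_camera(n)[:,:,::-1].copy();cv2.imwrite(f"pics/{f}.png",im);return im,st
E
python3 - <<'E'
from h import *
im=cv2.imread("pics/top0.png")
cv2.imwrite("pics/top0c.png",cv2.resize(im[140:310,170:465],None,fx=2.7,fy=2.7,interpolation=cv2.INTER_CUBIC))
hsv=cv2.cvtColor(im,cv2.COLOR_BGR2HSV)
m=((hsv[...,1]<60)&(hsv[...,2]>110)).astype(np.uint8);m[:110]=0
n,l,s,c=cv2.connectedComponentsWithStats(m)
for i in range(1,n):
    if s[i,4]<150: continue
    p=np.argwhere(l==i)[:,::-1].astype(np.float32)
    w=unproj("top",p,0.015); r=cv2.minAreaRect(w[:,:2].astype(np.float32)*1000)
    print(s[i].tolist(),np.round(r[0]),np.round(r[1]),round(r[2],1))
print(unproj("top",[(347,297),(457,278),(323,165),(434,149)],0.012).round(3).tolist())
E
```

```text
[322, 145, 112, 61, 1650] [ 706. -203.] [145. 301.] 11.6
[372, 159, 26, 57, 743] [ 687. -206.] [151.  44.] 11.6
[396, 162, 26, 119, 261] [ 598. -271.] [316.   6.] 11.6
[136, 166, 75, 31, 1292] [695. 351.] [195.  80.] 83.0
[324, 169, 24, 118, 238] [576. -81.] [312.   6.] 11.6
[361, 168, 25, 119, 266] [ 580. -178.] [315.   6.] 11.7
[490, 222, 24, 87, 608] [ 485. -506.] [228.  60.] 7.7
[197, 227, 17, 50, 685] [502. 253.] [127.  41.] 3.0
[260, 234, 27, 58, 708] [480.  78.] [149.  41.] 14.1
[[0.395, -0.115, 0.012], [0.451, -0.4, 0.012], [0.74, -0.045, 0.012], [0.794, -0.34, 0.012]]
```

View pics/top0c.png

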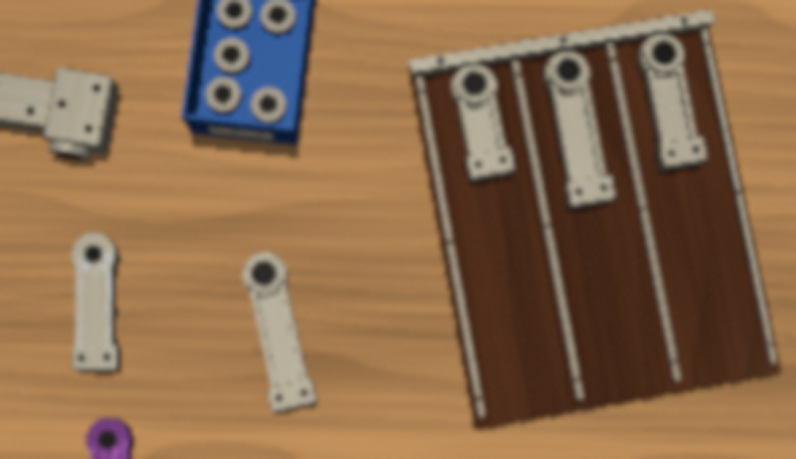

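The enlarged crop confirms which is which. At (205,252) the grey link has no raised boss and is 127 mm long, so it is link_mid_c. The grey link at (272,263) has its boss up and is 149 mm long, so it is link_long_c. The rows from left to right hold short, long and mid. Next I'll look at the board from near.

```bash
python3 -m pendant '[{"xyz":[11.3,17.4,0.8],"roll":-1.9,"claw":1},{"xyz":[11.3,17.4,0.8],"roll":-1.9,"claw":1},{"xyz":[11.3,17.4,0.8],"roll":-1.9,"claw":1},{"xyz":[11.3,17.4,0.8],"roll":-1.9,"claw":1},{"xyz":[11.3,17.4,0.8],"roll":-1.9,"claw":1},{"xyz":[11.3,17.4,0.8],"roll":-1.9,"claw":1},{"xyz":[11.3,17.4,0.8],"roll":-1.9,"claw":1},{"xyz":[11.3,17.4,0.8],"roll":-1.9,"claw":1},{"xyz":[11.3,17.4,0.8],"roll":-1.9,"claw":1},{"xyz":[11.3,17.4,0.8],"roll":-1.9,"claw":1},{"xyz":[11.3,17.4,0.8],"roll":-1.9,"claw":1},{"xyz":[11.3,17.4,0.8],"roll":-1.9,"claw":1}]' 20
```

```text
time_s: 1.3
tool_pos: [0.6003, -0.1872, 0.2007]
eef_rot: [-3.125, -0.325, 0.0]
wrist_force: [-1.0, -0.5, 1.1]
width: 0.091
grasp_force: 0.0
```

```bash
python3 -m pendant '[{"xyz":[0,0,0],"roll":0,"claw":1},{"xyz":[0,0,0],"roll":0,"claw":1}]'; python3 - <<'E'
from h import *
im,st=snap("wrist","w1"); np.save("w1st.npy",st,allow_pickle=True)
E
```

```text
time_s: 1.5
tool_pos: [0.5986, -0.1903, 0.2007]
eef_rot: [-3.125, -0.319, 0.001]
wrist_force: [0.5, 0.3, 0.6]
width: 0.0911
grasp_force: 0.0
```

View pics/w1.png

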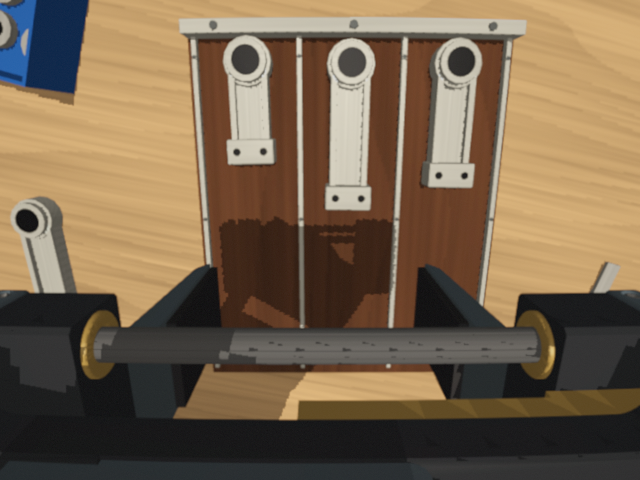

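The wrist view shows the row links with their foot ends at rows of about 164 (short, column 250), 209 (long, column 348) and 188 (mid, column 449). The strips and fence are clear. I'll turn these into a board pose and link poses.

```bash
cat > rows.py <<'E'
from h import *
def edge(g,x0,x1,y0,y1):  # sub-pixel bottom edge of bright pad
    col=cv2.GaussianBlur(g,(3,3),0)[y0:y1,x0:x1].mean(1); d=np.diff(col); i=int(np.argmin(d)); return y0+i+0.5
E
python3 - <<'E'
from rows import *
st=np.load("w1st.npy",allow_pickle=True).item()
g=cv2.cvtColor(cv2.imread("pics/w1.png"),cv2.COLOR_BGR2GRAY).astype(np.float32)
for name,xa,xb,y0,y1,ec in [("short",232,268,155,178,(246,60)),("long",331,366,200,222,(351,63)),("mid",428,468,178,198,(460,61))]:
    y=edge(g,xa,xb,y0,y1)
    r=g[int(y)-8:int(y)-3,xa-20:xb+20].mean(0); d=np.diff(r)
    l=xa-20+np.argmax(d[:30])+.5; rr=xa-20+len(d)-30+np.argmin(d[-30:])+.5
    W=unproj("wrist",[((l+rr)/2,y),(l,y),(rr,y),ec],0.039,st)[:,:2]
    ax=W[3]-W[0]
    print(name,y,l,rr,W.round(4).tolist(),"w",np.linalg.norm(W[1]-W[2]).round(4),"len to eye",np.linalg.norm(ax).round(4),"yaw",np.degrees(np.arctan2(ax[1],ax[0])).round(2))
# strips at z=0.020: two points each
for a,b in [((193,60),(208,262)),((300,60),(302,310)),((405,60),(395,260)),((509,60),(487,270))]:
    def rf(p):
        r=g[p[1]-2:p[1]+3,p[0]-9:p[0]+10].mean(0); w=np.clip(r-np.percentile(r,50),0,None); return (p[0]-9+(w*np.arange(19)).sum()/w.sum(),p[1])
    W=unproj("wrist",[rf(a),rf(b)],0.020,st)[:,:2]; d=W[1]-W[0]
    print(W.round(4).tolist(),np.degrees(np.arctan2(-d[1],-d[0])).round(2))
W=unproj("wrist",[(181,20),(525,21),(181,35),(525,35)],0.034,st)[:,:2];print(W.round(4).tolist())
E
```

```text
short 163.5 227.5 273.5 [[0.6341, -0.1209], [0.63, -0.1003], [0.6383, -0.1415], [0.7202, -0.1028]] w 0.042 len to eye 0.088 yaw 11.91
long 209.5 324.5 370.5 [[0.6104, -0.2168], [0.6061, -0.1957], [0.6148, -0.2379], [0.7359, -0.1916]] w 0.0431 len to eye 0.128 yaw 11.34
mid 186.5 428.5 472.5 [[0.651, -0.3056], [0.6468, -0.2855], [0.6553, -0.3259], [0.7574, -0.2834]] w 0.0413 len to eye 0.1087 yaw 11.83
[[0.7132, -0.0503], [0.5244, -0.0873]] 11.09
[[0.7321, -0.1459], [0.4921, -0.1953]] 11.64
[[0.7516, -0.2388], [0.5659, -0.2777]] 11.84
[[0.7738, -0.3381], [0.5743, -0.3734]] 10.04
[[0.7421, -0.0416], [0.8026, -0.3315], [0.7302, -0.0432], [0.7918, -0.3349]]
```

```bash
python3 -m pendant '[{"xyz":[-4.4,11,0],"roll":0.3,"claw":1},{"xyz":[-4.4,11,0],"roll":0.3,"claw":1},{"xyz":[-4.4,11,0],"roll":0.3,"claw":1},{"xyz":[-4.4,11,0],"roll":0.3,"claw":1},{"xyz":[-4.4,11,0],"roll":0.3,"claw":1},{"xyz":[-4.4,11,0],"roll":0.3,"claw":1},{"xyz":[-4.4,11,0],"roll":0.3,"claw":1},{"xyz":[-4.4,11,0],"roll":0.3,"claw":1},{"xyz":[-4.4,11,0],"roll":0.3,"claw":1},{"xyz":[-4.4,11,0],"roll":0.3,"claw":1}]'; python3 - <<'E'
from h import *
im,st=snap("wrist","w2"); np.save("w2st.npy",st,allow_pickle=True)
E
```

```text
time_s: 2.55
tool_pos: [0.4898, 0.0846, 0.2009]
eef_rot: [3.118, 0.383, -0.0]
wrist_force: [0.6, 0.3, 0.8]
width: 0.0913
grasp_force: 0.0
```

View pics/w2.png

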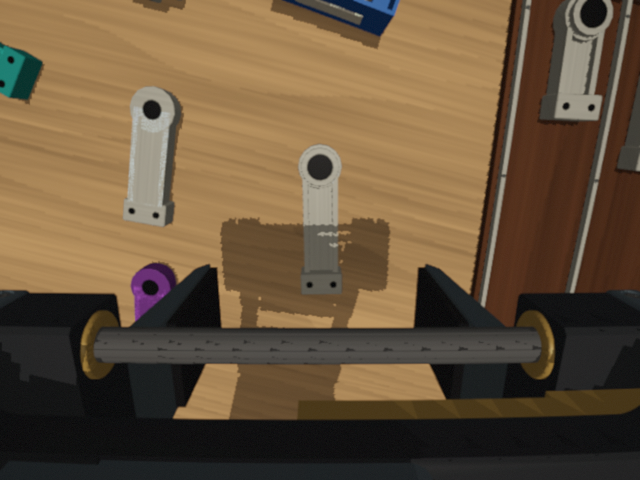

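The wrist view shows both loose links. The long link has its boss at (320,166) and foot end at (322,293). The mid link has its eye at (151,109) and foot screw holes at (130,211) and (156,215), with a plain flat back up.

```bash
python3 - <<'E'
from h import *
st=np.load("w2st.npy",allow_pickle=True).item()
for n,e,f,h,L in [("long",(320,166),[(302,293),(342,293)],(322,285),150),("mid",(151.5,109),[(124,219),(165,226)],(143,213),130)]:
    W=unproj("wrist",[e,h]+f,0.027,st)[:,:2]
    d=W[0]-W[1];yw=np.arctan2(d[1],d[0]);u=d/np.linalg.norm(d)
    print(n,W.round(4).tolist(),"foot mid",((W[2]+W[3])/2).round(4),"len eye-foot",np.dot(W[0]-(W[2]+W[3])/2,u).round(4),"yaw",np.degrees(yw).round(2),"centre",(W[0]-u*(L/2-21)/1000).round(4))
print(np.degrees(2*np.arctan2(st["eef_rot"][1],st["eef_rot"][0])))
E
```

```text
long [[0.5347, 0.093], [0.4191, 0.0619], [0.4056, 0.0796], [0.4155, 0.0398]] foot mid [0.4105 0.0597] len eye-foot 0.1285 yaw 15.07 centre [0.4825 0.079 ]
mid [[0.5482, 0.2557], [0.4494, 0.2502], [0.4389, 0.2679], [0.4417, 0.227]] foot mid [0.4403 0.2475] len eye-foot 0.1081 yaw 3.2 centre [0.5042 0.2532]
14.003812022452884
```

```bash
python3 -m pendant '[{"xyz":[-0.3,-0.22,-1.5],"roll":0.12,"claw":0.8},{"xyz":[-0.3,-0.22,-3],"roll":0.12,"claw":0.8},{"xyz":[-0.3,-0.22,-4.5],"roll":0.12,"claw":0.7},{"xyz":[-0.3,-0.22,-6],"roll":0.12,"claw":0.7},{"xyz":[-0.3,-0.22,-7],"roll":0.12,"claw":0.7},{"xyz":[-0.3,-0.22,-7.5],"roll":0.12,"claw":0.7},{"xyz":[-0.3,-0.22,-7.76],"roll":0.12,"claw":0.7},{"xyz":[-0.3,-0.22,-7.76],"roll":0.12,"claw":0.7},{"xyz":[-0.3,-0.22,-7.76],"roll":0.12,"claw":0.3},{"xyz":[-0.3,-0.22,-7.76],"roll":0.12,"claw":0.3},{"xyz":[-0.3,-0.22,-7.76],"roll":0.12,"claw":0.2},{"xyz":[-0.3,-0.22,-7.76],"roll":0.12,"claw":0.2}]' 25
```

```text
time_s: 3.8
tool_pos: [0.4823, 0.0804, 0.0075]
eef_rot: [3.114, 0.412, 0.001]
wrist_force: [0.1, 0.8, 0.4]
width: 0.0346
grasp_force: 0.0
```

```bash
python3 -m pendant '[{"xyz":[0,0,0],"roll":0,"claw":0.2},{"xyz":[0,0,0],"roll":0,"claw":0.2},{"xyz":[0,0,0.5],"roll":0,"claw":0.2},{"xyz":[0,0,1.4],"roll":0,"claw":0.2},{"xyz":[0,0,2.4],"roll":0,"claw":0.2},{"xyz":[0.1,-1,3.2],"roll":0,"claw":0.2},{"xyz":[0.4,-2.6,3.2],"roll":-0.1,"claw":0.2},{"xyz":[0.65,-4.2,3.2],"roll":-0.2,"claw":0.2},{"xyz":[0.9,-5.8,3.2],"roll":-0.3,"claw":0.2},{"xyz":[1.1,-7.4,3.2],"roll":-0.4,"claw":0.2},{"xyz":[1.3,-9,3.2],"roll":-0.42,"claw":0.2},{"xyz":[1.6,-10.4,3.2],"roll":-0.42,"claw":0.2}]' 25; python3 -m pendant '[{"xyz":[0.2,-1.2,0],"roll":0,"claw":0.2},{"xyz":[0.28,-2.0,0],"roll":0,"claw":0.2},{"xyz":[0.28,-2.14,0],"roll":0,"claw":0.2},{"xyz":[0.28,-2.14,0],"roll":0,"claw":0.2}]'; python3 - <<'E'
from h import *
im,st=snap("wrist","w3"); np.save("w3st.npy",st,allow_pickle=True)
E
```

```text
time_s: 5.0
tool_pos: [0.5218, -0.1817, 0.0879]
eef_rot: [3.125, 0.32, 0.001]
wrist_force: [0.7, -0.1, 0.6]
width: 0.0181
grasp_force: 0.0
time_s: 5.4
tool_pos: [0.5287, -0.2333, 0.0874]
eef_rot: [-3.125, -0.319, -0.0]
wrist_force: [0.5, -1.1, 0.6]
width: 0.0184
grasp_force: 0.0
```

View pics/w3.png

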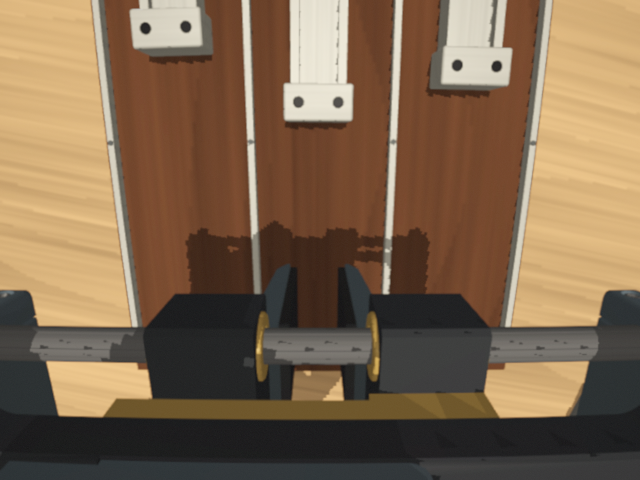

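The wrist view shows empty fingers at (320,300), so the long link was not picked up. I'll find where it is now.

```bash
python3 - <<'E'
from h import *
im,st=snap("top","top1"); im2,_=snap("side","side1")
a=cv2.resize(im[200:340,180:330],(400,373),interpolation=cv2.INTER_CUBIC); b=cv2.resize(im2[220:400,180:400],(400,327),interpolation=cv2.INTER_CUBIC)
c=np.zeros((373,800,3),np.uint8);c[:,:400]=a;c[:327,400:]=b;cv2.imwrite("pics/cmp.png",c)
hsv=cv2.cvtColor(im,cv2.COLOR_BGR2HSV)
m=((hsv[...,1]<60)&(hsv[...,2]>110)).astype(np.uint8);m[:110]=0;m[:,300:]=0
n,l,s,_=cv2.connectedComponentsWithStats(m)
for i in range(1,n):
    if s[i,4]<150: continue
    w=unproj("top",np.argwhere(l==i)[:,::-1].astype(np.float32),0.015); r=cv2.minAreaRect(w[:,:2].astype(np.float32)*1000)
    print(s[i].tolist(),np.round(r[0]),np.round(r[1]),round(r[2],1))
E
```

```text
[136, 166, 75, 31, 1311] [695. 350.] [195.  80.] 83.0
[197, 227, 17, 50, 687] [502. 253.] [127.  41.] 3.0
[260, 234, 27, 58, 711] [480.  78.] [149.  41.] 14.1
```

View pics/cmp.png

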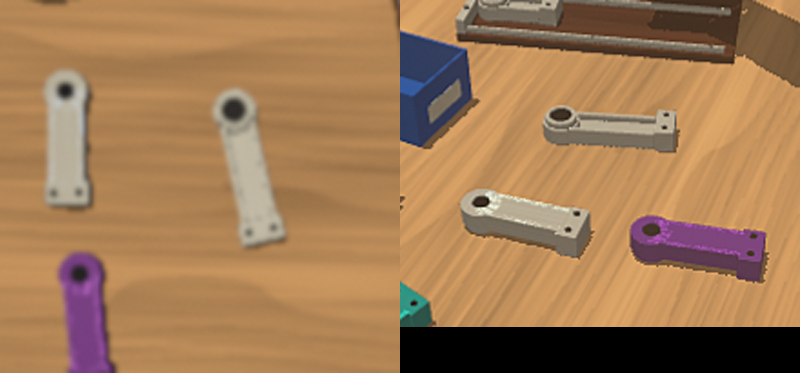

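The top and side crops show that the long link at (232,165) and the mid link at (65,140) have not moved. I'll go back, grip lower, and check the grip force before lifting.

```bash
python3 -m pendant '[{"xyz":[-1.87,12.5,0],"roll":0.42,"claw":0.7},{"xyz":[-1.87,12.5,0],"roll":0.42,"claw":0.7},{"xyz":[-1.87,12.5,0],"roll":0.42,"claw":0.7},{"xyz":[-1.87,12.5,0],"roll":0.42,"claw":0.7},{"xyz":[-1.87,12.5,0],"roll":0.42,"claw":0.7},{"xyz":[-1.87,12.5,0],"roll":0.42,"claw":0.7},{"xyz":[-1.87,12.5,0],"roll":0.42,"claw":0.7},{"xyz":[-1.87,12.5,0],"roll":0.42,"claw":0.7},{"xyz":[-1.87,12.5,-1.5],"roll":0.42,"claw":0.7},{"xyz":[-1.87,12.5,-2.5],"roll":0.42,"claw":0.7},{"xyz":[-1.87,12.5,-3.2],"roll":0.42,"claw":0.7},{"xyz":[-1.87,12.5,-3.36],"roll":0.42,"claw":0.7}]' 30; python3 -m pendant '[{"xyz":[0,0,0],"roll":0,"claw":0},{"xyz":[0,0,0],"roll":0,"claw":0},{"xyz":[0,0,0],"roll":0,"claw":0},{"xyz":[0,0,0],"roll":0,"claw":0},{"xyz":[0,0,0],"roll":0,"claw":0},{"xyz":[0,0,0],"roll":0,"claw":0}]' 30
```

```text
time_s: 6.75
tool_pos: [0.4808, 0.0787, 0.0014]
eef_rot: [-3.114, -0.412, 0.005]
wrist_force: [-0.9, 0.6, 0.5]
width: 0.0639
grasp_force: 0.0
time_s: 7.35
tool_pos: [0.4823, 0.0793, 0.0032]
eef_rot: [3.114, 0.412, 0.001]
wrist_force: [-0.0, -0.3, 0.5]
width: 0.0189
grasp_force: 0.0
```

```bash
python3 - <<'E'
from h import *
im,st=snap("wrist","w4"); b,_=snap("side","s4")
print(st["width"],st["grasp_force"],proj("wrist",[[*st["tool_pos"]]],st),proj("side",[[*st["tool_pos"]]]))
b=cv2.resize(b[180:330,220:420],(400,300),interpolation=cv2.INTER_CUBIC)
c=np.zeros((300,800,3),np.uint8);c[:,:400]=cv2.resize(im,(400,300));c[:,400:]=b;cv2.imwrite("pics/cmp4.png",c)
E
```

```text
0.018947076590777514 0.0 [[317.34076773 276.31830141]] [[294.36918679 292.60803119]]
```

View pics/cmp4.png

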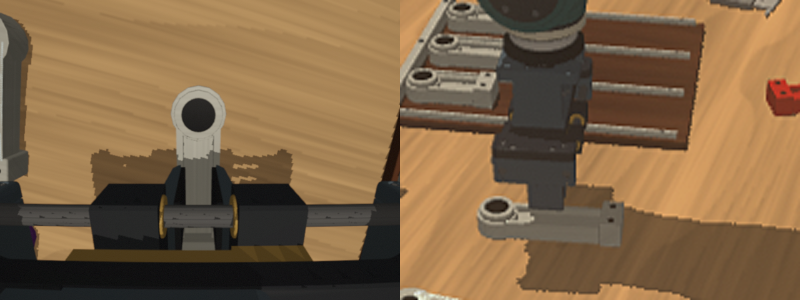

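The picture shows the fingers straddling the web at (198,190), but in the side crop at (545,200) the finger end looks higher than expected. I'll let them close fully and read the numbers.

```bash
python3 -m pendant '[{"xyz":[0,0,0],"roll":0,"claw":0},{"xyz":[0,0,0],"roll":0,"claw":0},{"xyz":[0,0,0],"roll":0,"claw":0}]'; python3 - <<'E'
from h import *
# compare before/after side image: which pixels differ between side1 (arm away) and s4 near the link: finger silhouette
a=cv2.imread("pics/side1.png").astype(int);b=cv2.imread("pics/s4.png").astype(int)
d=(np.abs(a-b).sum(2)>60)
print("changed rows by col");
for x in range(270,312,3):
    ys=np.flatnonzero(d[240:320,x])+240; print(x,ys.min() if len(ys) else None,ys.max() if len(ys) else None, end=" | ")
print()
st=state();p=st["tool_pos"]
print(proj("side",[p+[0,y,z] for y in(-.02,0,.02) for z in (0,.01,.02)]).round(0).tolist())
print(proj("side",[[.4825,.079+.017,z] for z in (0,.02)]).round(0).tolist(), st["tau"].round(2))
E
```

```text
time_s: 7.75
tool_pos: [0.4821, 0.0793, 0.0029]
eef_rot: [-3.114, -0.412, 0.0]
wrist_force: [-0.1, 0.1, -0.8]
width: 0.0004
grasp_force: 0.0
changed rows by col
270 247 271 | 273 240 271 | 276 240 271 | 279 240 319 | 282 240 319 | 285 240 319 | 288 240 319 | 291 240 319 | 294 240 319 | 297 240 319 | 300 240 319 | 303 240 319 | 306 241 319 | 309 241 319 | 
[[298.0, 287.0], [298.0, 283.0], [298.0, 279.0], [294.0, 293.0], [294.0, 289.0], [294.0, 285.0], [291.0, 298.0], [291.0, 294.0], [290.0, 291.0]]
[[291.0, 299.0], [291.0, 291.0]] [ 0.000e+00 -5.721e+01 -2.589e+01  3.000e-02 -7.000e-02 -0.000e+00]
```

The fingers shut fully above the web. By side view and wrist view (18 mm gap = 42 px, so a depth of about 0.175), the real finger ends sit about 30 mm behind the reported TCP. I'll open and feel downwards for the bench.

```bash
python3 -m pendant '[{"xyz":[0,0,0],"roll":0,"claw":0.65},{"xyz":[0,0,0],"roll":0,"claw":0.65},{"xyz":[0,0,0],"roll":0,"claw":0.65},{"xyz":[0,0,0],"roll":0,"claw":0.65},{"xyz":[0,0,0],"roll":0,"claw":0.65},{"xyz":[0,0,0],"roll":0,"claw":0.65},{"xyz":[0,0,0],"roll":0,"claw":0.65},{"xyz":[0,0,-0.2],"roll":0,"claw":0.65},{"xyz":[0,0,-0.4],"roll":0,"claw":0.65},{"xyz":[0,0,-0.4],"roll":0,"claw":0.65}]' 30
```

```text
time_s: 8.75
tool_pos: [0.4816, 0.0792, -0.0079]
eef_rot: [-3.114, -0.412, 0.002]
wrist_force: [-0.3, -0.2, 0.2]
width: 0.0594
grasp_force: 0.0
```

```bash
python3 -m pendant '[{"xyz":[0,0,-0.1],"roll":0,"claw":0.65},{"xyz":[0,0,-0.2],"roll":0,"claw":0.65},{"xyz":[0,0,-0.2],"roll":0,"claw":0.65}]' 30;python3 - <<'E'
from h import *
im,st=snap("wrist","w5")
E
```

```text
time_s: 9.05
tool_pos: [0.482, 0.0793, -0.0124]
eef_rot: [-3.114, -0.412, 0.001]
wrist_force: [0.1, 0.1, 1.0]
width: 0.0593
grasp_force: 0.0
```

```bash
for i in 1; do python3 -m pendant '[{"xyz":[0,0,-0.15],"roll":0,"claw":0.65},{"xyz":[0,0,-0.3],"roll":0,"claw":0.65},{"xyz":[0,0,-0.3],"roll":0,"claw":0.65}]' 30; done
```

```text
time_s: 9.4
tool_pos: [0.4818, 0.0793, -0.0201]
eef_rot: [-3.114, -0.412, 0.001]
wrist_force: [1.0, -0.4, 0.0]
width: 0.0596
grasp_force: 0.0
```

```bash
python3 -m pendant '[{"xyz":[0,0,-0.1],"roll":0,"claw":0.65},{"xyz":[0,0,-0.1],"roll":0,"claw":0.65}]' 30;  python3 -m pendant '[{"xyz":[0,0,-0.1],"roll":0,"claw":0.65},{"xyz":[0,0,-0.1],"roll":0,"claw":0.65}]' 30
```

```text
time_s: 9.6
tool_pos: [0.482, 0.0793, -0.0223]
eef_rot: [-3.114, -0.412, 0.0]
wrist_force: [-0.6, -0.1, -0.5]
width: 0.0592
grasp_force: 0.0
time_s: 9.8
tool_pos: [0.482, 0.0793, -0.0248]
eef_rot: [-3.114, -0.412, 0.0]
wrist_force: [-0.7, -0.2, 0.4]
width: 0.0591
grasp_force: 0.0
```

```bash
python3 -m pendant '[{"xyz":[0,0,-0.1],"roll":0,"claw":0.65},{"xyz":[0,0,-0.1],"roll":0,"claw":0.65}]' 30
```

```text
time_s: 10.0
tool_pos: [0.482, 0.0793, -0.0273]
eef_rot: [-3.114, -0.412, 0.0]
wrist_force: [-1.1, 0.6, -0.3]
width: 0.0594
grasp_force: 0.0
```

```bash
python3 -m pendant '[{"xyz":[0,0,-0.1],"roll":0,"claw":0.65},{"xyz":[0,0,-0.1],"roll":0,"claw":0.65}]' 30
```

```text
time_s: 10.2
tool_pos: [0.482, 0.0793, -0.0298]
eef_rot: [-3.114, -0.412, 0.001]
wrist_force: [-0.1, 0.4, -0.5]
width: 0.0591
grasp_force: 0.0
```

```bash
python3 -m pendant '[{"xyz":[0,0,0],"roll":0,"claw":0},{"xyz":[0,0,0],"roll":0,"claw":0},{"xyz":[0,0,0],"roll":0,"claw":0},{"xyz":[0,0,0],"roll":0,"claw":0},{"xyz":[0,0,0],"roll":0,"claw":0},{"xyz":[0,0,0],"roll":0,"claw":0}]' 10
```

```text
time_s: 10.8
tool_pos: [0.4822, 0.0793, -0.0295]
eef_rot: [3.114, 0.412, 0.0]
wrist_force: [-0.0, -0.5, 1.7]
width: 0.0337
grasp_force: 10.0
```

It grips at 33.7 mm. Now I'll lift, carry, and look before lowering.

```bash
python3 -m pendant '[{"xyz":[0,0,0],"roll":0,"claw":0},{"xyz":[0,0,0.3],"roll":0,"claw":0},{"xyz":[0,0,1],"roll":0,"claw":0},{"xyz":[0,0,1.8],"roll":0,"claw":0},{"xyz":[0,0,2.6],"roll":0,"claw":0},{"xyz":[0.2,-1.3,3],"roll":0,"claw":0},{"xyz":[0.4,-2.9,3],"roll":-0.1,"claw":0},{"xyz":[0.7,-4.5,3],"roll":-0.2,"claw":0},{"xyz":[0.9,-6.1,3],"roll":-0.3,"claw":0},{"xyz":[1.1,-7.7,3],"roll":-0.43,"claw":0},{"xyz":[1.4,-9.3,3],"roll":-0.43,"claw":0},{"xyz":[1.6,-10.7,3],"roll":-0.43,"claw":0}]' 30; python3 -m pendant '[{"xyz":[0.2,-1.2,0],"roll":0,"claw":0},{"xyz":[0.27,-1.8,0],"roll":0,"claw":0},{"xyz":[0.27,-1.8,0],"roll":0,"claw":0},{"xyz":[0.27,-1.8,0],"roll":0,"claw":0}]'; python3 - <<'E'
from h import *
im,st=snap("wrist","w6"); np.save("w6st.npy",st,allow_pickle=True)
c=np.vstack([im[0:330,150:500]]);cv2.imwrite("pics/w6c.png",cv2.resize(c,(636,600)))
E
```

```text
time_s: 12.0
tool_pos: [0.5221, -0.1902, 0.0459]
eef_rot: [3.125, 0.318, 0.0]
wrist_force: [0.8, 0.2, -3.7]
width: 0.0333
grasp_force: 30.0
time_s: 12.4
tool_pos: [0.5284, -0.2325, 0.0453]
eef_rot: [-3.125, -0.318, 0.001]
wrist_force: [-0.1, 0.3, -2.4]
width: 0.0338
grasp_force: 30.0
```

View pics/w6c.png

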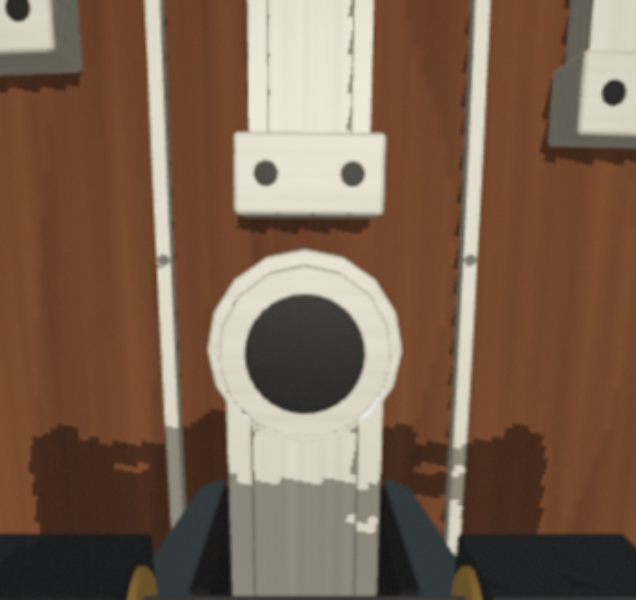

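The crop shows the held link's eye boss at crop (305,353) and the row link's foot edge at y=214 from x=234 to 384. I'll compute the alignment and the gap.

```bash
python3 - <<'E'
from h import *
st=np.load("w6st.npy",allow_pickle=True).item()
f=lambda x,y:(150+x*350/636,y*330/600)
e=unproj("wrist",[f(305,353),f(304,600),f(208,350),f(402,350)],st["tool_pos"][2]+.0295+.027,st)[:,:2]
w=unproj("wrist",[f(229,500),f(382,500)],st["tool_pos"][2]+.0295+.02,st)[:,:2]
r=unproj("wrist",[f(234,214),f(384,214)],.039,st)[:,:2]
d=np.array([np.cos(np.radians(11.7)),np.sin(np.radians(11.7))]);n=np.array([-d[1],d[0]])
foot=r.mean(0); eye=e[0]
print("eye",eye,"foot",foot,"w",np.linalg.norm(r[0]-r[1]),"eyew",np.linalg.norm(e[2]-e[3]))
print("gap mm",((foot-eye)@d-.021)*1000,"lat(held-row) mm",(eye-foot)@n*1000,"web-row lat",(w.mean(0)-foot)@n*1000)
E
```

```text
eye [ 0.58100883 -0.22174197] foot [ 0.61032364 -0.216961  ] w 0.04202714522288553 eyew 0.039922041366651576
gap mm 8.675242688313052 lat(held-row) mm 1.26303887790811 web-row lat 1.1781204442532656
```

```bash
python3 -m pendant '[{"xyz":[0,-0.05,-0.8],"roll":0,"claw":0},{"xyz":[0,-0.05,-1.5],"roll":0,"claw":0},{"xyz":[0,-0.05,-2.1],"roll":0,"claw":0},{"xyz":[0,-0.05,-2.35],"roll":0,"claw":0},{"xyz":[0,-0.05,-2.47],"roll":0,"claw":0},{"xyz":[0,-0.05,-2.47],"roll":0,"claw":0},{"xyz":[0.1,-0.03,-2.47],"roll":0,"claw":0},{"xyz":[0.2,-0.01,-2.47],"roll":0,"claw":0},{"xyz":[0.26,0.0,-2.47],"roll":0,"claw":0},{"xyz":[0.26,0.0,-2.47],"roll":0,"claw":0}]' 30
```

```text
time_s: 13.45
tool_pos: [0.5359, -0.2333, -0.016]
eef_rot: [3.125, 0.319, 0.001]
wrist_force: [-0.4, 0.5, -2.7]
width: 0.0338
grasp_force: 30.0
```

```bash
python3 -m pendant '[{"xyz":[0.04,0.01,0],"roll":0,"claw":0},{"xyz":[0.04,0.01,0],"roll":0,"claw":0}]' 30; python3 -m pendant '[{"xyz":[0.02,0.005,0],"roll":0,"claw":0},{"xyz":[0.02,0.005,0],"roll":0,"claw":0}]' 30
```

```text
time_s: 13.65
tool_pos: [0.5365, -0.2329, -0.0163]
eef_rot: [3.125, 0.318, 0.0]
wrist_force: [-0.2, 0.6, -3.1]
width: 0.0337
grasp_force: 30.0
time_s: 13.85
tool_pos: [0.5369, -0.2328, -0.0163]
eef_rot: [-3.125, -0.318, -0.0]
wrist_force: [0.7, -0.1, -2.3]
width: 0.0339
grasp_force: 30.0
```

```bash
python3 -m pendant '[{"xyz":[0.02,0.005,-0.02],"roll":0,"claw":0},{"xyz":[0.02,0.005,-0.05],"roll":0,"claw":0},{"xyz":[0.02,0.005,-0.05],"roll":0,"claw":0}]' 30; python3 -m pendant '[{"xyz":[0.03,0.006,0],"roll":0,"claw":0},{"xyz":[0.03,0.006,0],"roll":0,"claw":0}]' 30
```

```text
time_s: 14.15
tool_pos: [0.5374, -0.2327, -0.0175]
eef_rot: [-3.125, -0.319, 0.0]
wrist_force: [-1.6, 0.5, -0.1]
width: 0.0337
grasp_force: 30.0
time_s: 14.35
tool_pos: [0.5379, -0.2325, -0.0175]
eef_rot: [-3.125, -0.319, 0.001]
wrist_force: [-5.1, -1.9, 3.8]
width: 0.0336
grasp_force: 30.0
```

```bash
python3 -m pendant '[{"xyz":[0.03,0.006,0.03],"roll":0,"claw":0},{"xyz":[0.03,0.006,0.03],"roll":0,"claw":0}]' 30; python3 - <<'E'
from h import *
im,st=snap("wrist","w7"); np.save("w7st.npy",st,allow_pickle=True)
g=cv2.cvtColor(im,cv2.COLOR_BGR2GRAY)
print(proj("wrist",[[.6104,-.2168,.039],[.6104,-.2168,.032]],st))
print(g[95:185:1,316:322].mean(1).round().astype(int).tolist())
E
```

```text
time_s: 14.55
tool_pos: [0.5389, -0.2323, -0.017]
eef_rot: [-3.125, -0.318, 0.0]
wrist_force: [-0.8, 0.3, -3.3]
width: 0.034
grasp_force: 30.0
[[315.5521552  140.74628173]
 [315.61432498 140.38059734]]
[221, 221, 221, 221, 221, 221, 222, 221, 222, 221, 220, 220, 220, 220, 221, 221, 222, 221, 221, 220, 219, 219, 218, 218, 217, 217, 217, 216, 215, 214, 214, 214, 214, 215, 215, 215, 215, 214, 209, 196, 177, 155, 157, 192, 214, 220, 221, 222, 223, 220, 201, 183, 200, 216, 220, 220, 219, 218, 218, 218, 218, 218, 218, 218, 218, 212, 175, 108, 63, 60, 61, 60, 60, 60, 60, 60, 59, 59, 58, 58, 58, 57, 58, 57, 56, 55, 55, 55, 54, 55]
```

Contact was felt (5 N) and the seam is closed. I'll set the link down, release it and rise.

```bash
python3 -m pendant '[{"xyz":[0,0,-0.03],"roll":0,"claw":0},{"xyz":[0,0,-0.03],"roll":0,"claw":0},{"xyz":[0,0,-0.03],"roll":0,"claw":0.52},{"xyz":[0,0,-0.03],"roll":0,"claw":0.52},{"xyz":[0,0,-0.03],"roll":0,"claw":0.52},{"xyz":[0,0,0.3],"roll":0,"claw":0.52},{"xyz":[0,0,1],"roll":0,"claw":0.52},{"xyz":[0,0,2.5],"roll":0,"claw":0.6},{"xyz":[0,0,4.2],"roll":0,"claw":0.8},{"xyz":[0,0,6],"roll":0,"claw":0.8},{"xyz":[0,0,6],"roll":0,"claw":0.8}]' 30; python3 - <<'E'
from h import *
im,st=snap("wrist","w8"); np.save("w8st.npy",st,allow_pickle=True)
g=cv2.cvtColor(im,cv2.COLOR_BGR2GRAY).astype(int)
print(st["tool_pos"])
p=proj("wrist",[[.6104,-.2168,.039],[.581+.0105*.979,-.2217+.0105*.2,.039],[.651,-.3056,.039]],st);print(p)
x,y=int(p[0,0]),int(p[0,1])
print(y-15,g[y-15:y+15,x-3:x+4].mean(1).round().astype(int).tolist())
E
```

```text
time_s: 15.7
tool_pos: [0.5422, -0.2339, 0.1397]
eef_rot: [3.121, 0.318, 0.012]
wrist_force: [0.3, 0.3, -1.2]
width: 0.0724
grasp_force: 0.0
[ 0.54218129 -0.23390286  0.13973705]
[[312.51646586 141.53406578]
 [311.12822167 167.56158074]
 [440.84241134 111.79490496]]
126 [225, 225, 224, 223, 222, 221, 220, 219, 218, 219, 219, 218, 202, 169, 171, 205, 221, 219, 207, 210, 219, 221, 221, 222, 219, 196, 144, 86, 65, 65]
```

The seam is closed after release, and the row link shifted only about 1.5 mm. Now I'll go to the eye of the mid link.

```bash
python3 -m pendant '[{"xyz":[0.36,19.5,-0.5],"roll":-1.05,"claw":0.7},{"xyz":[0.36,19.5,-0.5],"roll":-1.05,"claw":0.7},{"xyz":[0.36,19.5,-0.5],"roll":-1.05,"claw":0.7},{"xyz":[0.36,19.5,-0.5],"roll":-1.05,"claw":0.7},{"xyz":[0.36,19.5,-0.5],"roll":-1.05,"claw":0.7},{"xyz":[0.36,19.5,-0.5],"roll":-1.05,"claw":0.7},{"xyz":[0.36,19.5,-0.5],"roll":-1.05,"claw":0.7},{"xyz":[0.36,19.5,-0.5],"roll":-1.05,"claw":0.7},{"xyz":[0.36,19.5,-0.5],"roll":-1.05,"claw":0.7},{"xyz":[0.36,19.5,-0.5],"roll":-1.05,"claw":0.7},{"xyz":[0.36,19.5,-0.5],"roll":-1.05,"claw":0.7},{"xyz":[0.36,19.5,-0.5],"roll":-1.05,"claw":0.7}]' 20; python3 - <<'E'
from h import *
im,st=snap("wrist","w9"); np.save("w9st.npy",st,allow_pickle=True)
print(st["tool_pos"],np.degrees(2*np.arctan2(st["eef_rot"][1],st["eef_rot"][0])))
hsv=cv2.cvtColor(im,cv2.COLOR_BGR2HSV)
m=((hsv[...,1]<70)&(hsv[...,2]>120)).astype(np.uint8);m[300:]=0
n,l,s,c=cv2.connectedComponentsWithStats(m)
for i in range(1,n):
    if s[i,4]>300: print(s[i].tolist(),c[i].round(1))
# dark hole of the eye
p=proj("wrist",[[.5482,.2557,.027]],st)[0];print("pred",p)
x,y=p.astype(int);g=cv2.cvtColor(im,cv2.COLOR_BGR2GRAY)
roi=g[y-30:y+30,x-30:x+30]; n,l,s,c=cv2.connectedComponentsWithStats((roi<90).astype(np.uint8))
for i in range(1,n):
    if s[i,4]>50: print("hole",s[i].tolist(),c[i]+[x-30,y-30],unproj("wrist",[c[i]+[x-30,y-30]],.027,st))
E
```

```text
time_s: 16.95
tool_pos: [0.547, 0.2554, 0.1196]
eef_rot: [3.14, 0.091, -0.003]
wrist_force: [-0.4, -0.4, -0.4]
width: 0.0634
grasp_force: 0.0
[0.5469965  0.25535572 0.11957307] 3.3330652404653125
[55, 0, 294, 104, 14935] [238.8  33.9]
[479, 0, 35, 45, 705] [498.8  22.8]
[525, 14, 45, 49, 1188] [547.4  37.6]
[290, 207, 55, 30, 1005] [317.  221.4]
pred [317.03509902 232.57112717]
hole [12, 2, 38, 9, 73] [318.15068493 206.64383562] [[0.56847552 0.25602676 0.027     ]]
hole [19, 21, 24, 23, 422] [317.22748815 234.27014218] [[0.54685819 0.25547358 0.027     ]]
hole [52, 31, 8, 29, 172] [343.06976744 250.05232558] [[0.53531919 0.2345937  0.027     ]]
hole [0, 41, 9, 19, 162] [290.82716049 252.44444444] [[0.5310236  0.27523398 0.027     ]]
```

The eye hole measures (0.547, 0.2555), right under the tool. I'll descend and feel for the bench to learn where the finger ends really are.

```bash
python3 -m pendant '[{"xyz":[0,0,-1.5],"roll":0,"claw":0.7},{"xyz":[0,0,-3],"roll":0,"claw":0.7},{"xyz":[0,0,-4.5],"roll":0,"claw":0.7},{"xyz":[0,0,-5.4],"roll":0,"claw":0.7},{"xyz":[0,0,-5.8],"roll":0,"claw":0.7},{"xyz":[0,0,-5.95],"roll":0,"claw":0.7},{"xyz":[0,0,-5.95],"roll":0,"claw":0.7}]' 20;  python3 -m pendant '[{"xyz":[0,0,-0.08],"roll":0,"claw":0.7},{"xyz":[0,0,-0.08],"roll":0,"claw":0.7}]'
```

```text
time_s: 17.7
tool_pos: [0.5483, 0.2547, -0.0276]
eef_rot: [-3.14, -0.088, -0.001]
wrist_force: [0.4, 1.6, 0.2]
width: 0.0638
grasp_force: 0.0
time_s: 17.9
tool_pos: [0.5485, 0.2553, -0.0292]
eef_rot: [-3.14, -0.089, -0.002]
wrist_force: [-0.5, -0.3, 0.3]
width: 0.0639
grasp_force: 0.0
```

```bash
python3 -m pendant '[{"xyz":[0,0,-0.08],"roll":0,"claw":0.7},{"xyz":[0,0,-0.08],"roll":0,"claw":0.7}]'
```

```text
time_s: 18.1
tool_pos: [0.548, 0.2552, -0.0319]
eef_rot: [-3.14, -0.089, -0.0]
wrist_force: [-0.4, -0.3, -0.5]
width: 0.0638
grasp_force: 0.0
```

```bash
python3 -m pendant '[{"xyz":[0,0,-0.08],"roll":0,"claw":0.7},{"xyz":[0,0,-0.08],"roll":0,"claw":0.7}]'
```

```text
time_s: 18.3
tool_pos: [0.5481, 0.2553, -0.0328]
eef_rot: [3.14, 0.089, -0.0]
wrist_force: [-7.7, -2.4, 26.3]
width: 0.064
grasp_force: 12.7
```

The bench is felt at a reported z of about -0.0323, so the finger ends are 32 mm behind the reported TCP. I'll raise to the hinge height and close lightly on the eye. In the same step I'll work out the two arcs.

```bash
python3 -m pendant '[{"xyz":[0,0,0.2],"roll":0,"claw":0.7},{"xyz":[0,0,0.3],"roll":0,"claw":0.7},{"xyz":[0,0,0.3],"roll":0,"claw":0},{"xyz":[0,0,0.3],"roll":0,"claw":0},{"xyz":[0,0,0.3],"roll":0,"claw":0},{"xyz":[0,0,0.3],"roll":0,"claw":0},{"xyz":[0,0,0.3],"roll":0,"claw":0},{"xyz":[0,0,0.3],"roll":0,"claw":0}]' 6; python3 - <<'E'
import numpy as np
for nm,r,a0,a1,yaw in [("up",110.3,8.87,98.87,3.3),("down",109.46,95.24,5.24,191.7-180)]:
    t=np.radians(np.linspace(a0,a1,25)); c,s=np.cos(np.radians(yaw)),np.sin(np.radians(yaw))
    for k in (0,12):
        print(nm,k)
        for i in range(k+1,k+13):
            u=r*(np.cos(t[i])-np.cos(t[k]))/25; z=r*(np.sin(t[i])-np.sin(t[k]))/25
            print([round(u*c,2),round(u*s,2),round(z,2)],end=" ")
        print()
E
```

```text
time_s: 19.1
tool_pos: [0.5478, 0.2551, -0.0267]
eef_rot: [3.14, 0.089, -0.0]
wrist_force: [0.0, -0.4, -1.5]
width: 0.0416
grasp_force: 6.0
up 0
[np.float64(-0.05), np.float64(-0.0), np.float64(0.28)] [np.float64(-0.13), np.float64(-0.01), np.float64(0.56)] [np.float64(-0.22), np.float64(-0.01), np.float64(0.84)] [np.float64(-0.32), np.float64(-0.02), np.float64(1.11)] [np.float64(-0.45), np.float64(-0.03), np.float64(1.37)] [np.float64(-0.59), np.float64(-0.03), np.float64(1.62)] [np.float64(-0.75), np.float64(-0.04), np.float64(1.86)] [np.float64(-0.92), np.float64(-0.05), np.float64(2.09)] [np.float64(-1.11), np.float64(-0.06), np.float64(2.31)] [np.float64(-1.31), np.float64(-0.08), np.float64(2.51)] [np.float64(-1.53), np.float64(-0.09), np.float64(2.71)] [np.float64(-1.75), np.float64(-0.1), np.float64(2.88)] 
up 12
[np.float64(-0.24), np.float64(-0.01), np.float64(0.16)] [np.float64(-0.49), np.float64(-0.03), np.float64(0.31)] [np.float64(-0.74), np.float64(-0.04), np.float64(0.44)] [np.float64(-1.01), np.float64(-0.06), np.float64(0.55)] [np.float64(-1.28), np.float64(-0.07),
[... 1068 characters left out ...]
), np.float64(-0.99)] 
down 12
[np.float64(0.21), np.float64(0.04), np.float64(-0.19)] [np.float64(0.41), np.float64(0.08), np.float64(-0.39)] [np.float64(0.59), np.float64(0.12), np.float64(-0.61)] [np.float64(0.76), np.float64(0.16), np.float64(-0.84)] [np.float64(0.91), np.float64(0.19), np.float64(-1.08)] [np.float64(1.05), np.float64(0.22), np.float64(-1.33)] [np.float64(1.17), np.float64(0.24), np.float64(-1.59)] [np.float64(1.28), np.float64(0.27), np.float64(-1.85)] [np.float64(1.37), np.float64(0.28), np.float64(-2.12)] [np.float64(1.44), np.float64(0.3), np.float64(-2.4)] [np.float64(1.49), np.float64(0.31), np.float64(-2.68)] [np.float64(1.53), np.float64(0.32), np.float64(-2.97)]
```

```bash
python3 -m pendant '[{"xyz":[-0.05,0,0.28],"roll":0,"claw":0},{"xyz":[-0.13,-0.01,0.56],"roll":0,"claw":0},{"xyz":[-0.22,-0.01,0.84],"roll":0,"claw":0},{"xyz":[-0.32,-0.02,1.11],"roll":0,"claw":0},{"xyz":[-0.45,-0.03,1.37],"roll":0,"claw":0},{"xyz":[-0.59,-0.03,1.62],"roll":0,"claw":0},{"xyz":[-0.75,-0.04,1.86],"roll":0,"claw":0},{"xyz":[-0.92,-0.05,2.09],"roll":0,"claw":0},{"xyz":[-1.11,-0.06,2.31],"roll":0,"claw":0},{"xyz":[-1.31,-0.08,2.51],"roll":0,"claw":0},{"xyz":[-1.53,-0.09,2.71],"roll":0,"claw":0},{"xyz":[-1.75,-0.1,2.88],"roll":0,"claw":0}]' 6; python3 - <<'E'
from h import *
b,st=snap("side","s5"); print(st["width"],st["grasp_force"],st["wrist_force"].round(1))
E
```

```text
time_s: 20.3
tool_pos: [0.5038, 0.2526, 0.0459]
eef_rot: [-3.14, -0.089, -0.0]
wrist_force: [1.4, 0.8, -0.5]
width: 0.0418
grasp_force: 6.0
0.041845074608840134 5.999916717410088 [ 1.4  0.8 -0.5]
```

```bash
python3 -m pendant '[{"xyz":[-0.24,-0.01,0.16],"roll":0,"claw":0},{"xyz":[-0.49,-0.03,0.31],"roll":0,"claw":0},{"xyz":[-0.74,-0.04,0.44],"roll":0,"claw":0},{"xyz":[-1.01,-0.06,0.55],"roll":0,"claw":0},{"xyz":[-1.28,-0.07,0.65],"roll":0,"claw":0},{"xyz":[-1.56,-0.09,0.72],"roll":0,"claw":0},{"xyz":[-1.84,-0.11,0.78],"roll":0,"claw":0},{"xyz":[-2.13,-0.12,0.82],"roll":0,"claw":0},{"xyz":[-2.41,-0.14,0.84],"roll":0,"claw":0},{"xyz":[-2.7,-0.16,0.85],"roll":0,"claw":0},{"xyz":[-2.99,-0.17,0.83],"roll":0,"claw":0},{"xyz":[-3.28,-0.19,0.8],"roll":0,"claw":0}]' 6; python3 -m pendant '[{"xyz":[0,0,0],"roll":0,"claw":0},{"xyz":[0,0,0],"roll":0,"claw":0}]'; python3 - <<'E'
from h import *
b,st=snap("side","s6"); a,_=snap("wrist","w11"); np.save("w11st.npy",st,allow_pickle=True); print(st["width"],st["grasp_force"],st["wrist_force"].round(1),st["tool_pos"])
E
```

```text
time_s: 21.55
tool_pos: [0.4213, 0.2478, 0.0653]
eef_rot: [3.14, 0.089, -0.001]
wrist_force: [-0.2, -0.1, 1.4]
width: 0.0418
grasp_force: 6.0
time_s: 21.75
tool_pos: [0.4216, 0.2477, 0.0652]
eef_rot: [3.14, 0.089, -0.001]
wrist_force: [-1.6, -0.4, 1.2]
width: 0.042
grasp_force: 6.0
0.04198604616641836 6.000044122338295 [-1.6 -0.4  1.2] [0.42163885 0.24768948 0.06524155]
```

```bash
cat > tilt.py <<'E'
from h import *
def tilt(f,st,yaw,L=.130,front=1,hz=.0437,ref="pics/side1.png"):
    # upright link: hinge=eye centre, link x up; boss side toward +front*u ; phi>0 = top leans to +u relative to foot
    im=cv2.imread(f);hsv=cv2.cvtColor(im,cv2.COLOR_BGR2HSV)
    diff=np.abs(im.astype(int)-cv2.imread(ref).astype(int)).sum(2)>40
    m=(hsv[...,1]<75)&(hsv[...,2]>95)&diff
    H=np.array(st["tool_pos"])+[0,0,hz]; a=np.radians(yaw);u=np.array([np.cos(a),np.sin(a),0]);v=np.array([-u[1],u[0],0])
    res=[]
    for phi in range(-60,61,3):
        p=np.radians(phi);ax=np.array([0,0,1])*np.cos(p)+u*np.sin(p);nz=(u*np.cos(p)-np.array([0,0,1])*np.sin(p))*front
        M=np.zeros(m.shape,np.uint8)
        for x0,x1,w,z0,z1 in [(-.109,-.087,.021,-.010,.017),(-.109,-.03,.017,-.010,.010)]:
            P=[H+ax*x+v*y+nz*z for x in(x0,x1) for y in(-w,w) for z in(z0,z1)]
            cv2.fillConvexPoly(M,cv2.convexHull(proj("side",P).round().astype(np.int32)),1)
        ring=cv2.dilate(M,np.ones((9,9)))-M
        res.append((m[M>0].mean()-m[ring>0].mean(),phi,m[M>0].mean()))
    return [(round(float(s),2),p,round(float(q),2)) for s,p,q in sorted(res)[::-1][:4]]
E
python3 - <<'E'
from tilt import *
st=np.load("w11st.npy",allow_pickle=True).item()
for f in (1,-1): print(f,tilt("pics/s6.png",st,3.3,front=f))
E
```

```text
1 [(0.68, 0, 0.7), (0.63, -3, 0.69), (0.53, 3, 0.62), (0.42, -6, 0.61)]
-1 [(0.67, -3, 0.69), (0.62, -6, 0.68), (0.56, 0, 0.63), (0.42, -9, 0.61)]
```

The link is upright (tilt 0°, boss forwards) and resting on its foot. I'll grip firmly, lift, and carry it with a half turn to the right-hand row.

```bash
python3 -m pendant '[{"xyz":[0,0,0],"roll":0,"claw":0},{"xyz":[0,0,0],"roll":0,"claw":0},{"xyz":[0,0,0.3],"roll":0,"claw":0},{"xyz":[0,0,1],"roll":0,"claw":0},{"xyz":[0,0,1.8],"roll":0,"claw":0},{"xyz":[0,0,2.6],"roll":0,"claw":0},{"xyz":[0,0,2.9],"roll":0.4,"claw":0},{"xyz":[0.1,-0.7,2.9],"roll":1.2,"claw":0},{"xyz":[0.28,-1.8,2.9],"roll":2.2,"claw":0},{"xyz":[0.45,-3,2.9],"roll":3.2,"claw":0},{"xyz":[0.63,-4.2,2.9],"roll":4.2,"claw":0},{"xyz":[0.8,-5.4,2.9],"roll":5.2,"claw":0}]' 25; python3 -m pendant '[{"xyz":[0.17,-1.2,0],"roll":1,"claw":0},{"xyz":[0.35,-2.4,0],"roll":2,"claw":0},{"xyz":[0.5,-3.6,0],"roll":3,"claw":0},{"xyz":[0.7,-4.8,0],"roll":4,"claw":0},{"xyz":[0.9,-6,0],"roll":5,"claw":0},{"xyz":[1.1,-7.2,0],"roll":6,"claw":0},{"xyz":[1.25,-8.4,0],"roll":7,"claw":0},{"xyz":[1.4,-9.6,0],"roll":8,"claw":0},{"xyz":[1.6,-10.8,0],"roll":9,"claw":0},{"xyz":[1.8,-12,0],"roll":10,"claw":0},{"xyz":[2,-13.2,0],"roll":11,"claw":0},{"xyz":[2.15,-14.4,0],"roll":12,"claw":0}]'; python3 -m pendant '[{"xyz":[0.17,-1.2,0],"roll":1,"claw":0},{"xyz":[0.35,-2.3,0],"roll":2,"claw":0},{"xyz":[0.51,-3.2,0],"roll":3,"claw":0},{"xyz":[0.51,-3.5,0],"roll":4,"claw":0},{"xyz":[0.51,-3.5,0],"roll":5,"claw":0},{"xyz":[0.51,-3.5,0],"roll":6,"claw":0},{"xyz":[0.51,-3.5,0],"roll":6.35,"claw":0},{"xyz":[0.51,-3.5,0],"roll":6.35,"claw":0},{"xyz":[0.51,-3.5,0],"roll":6.35,"claw":0}]'; python3 - <<'E'
from tilt import *
b,st=snap("side","s7"); np.save("s7st.npy",st,allow_pickle=True)
yaw=np.degrees(2*np.arctan2(st["eef_rot"][1],st["eef_rot"][0]))
print(st["width"],st["tool_pos"],yaw,st["q"].round(2)); print(tilt("pics/s7.png",st,11.7,front=-1,ref="pics/side0.png"))
E
```

```text
time_s: 23.05
tool_pos: [0.4422, 0.1118, 0.1384]
eef_rot: [2.901, 1.207, 0.001]
wrist_force: [0.4, 0.3, -3.4]
width: 0.0412
grasp_force: 25.0
time_s: 24.25
tool_pos: [0.496, -0.2485, 0.1383]
eef_rot: [1.045, 2.963, 0.0]
wrist_force: [-0.2, -0.3, -2.0]
width: 0.0415
grasp_force: 25.0
time_s: 25.15
tool_pos: [0.5086, -0.3346, 0.1381]
eef_rot: [-0.316, 3.126, -0.0]
wrist_force: [0.1, 0.1, -2.9]
width: 0.0417
grasp_force: 25.0
0.04174829792067734 [ 0.50864839 -0.33461718  0.13812368] 191.5324035311106 [-0.62  0.29  1.94  0.    0.9  -2.39]
[(0.77, -3, 0.8), (0.76, 0, 0.77), (0.61, 3, 0.69), (0.54, -6, 0.68)]
```

It hangs straight over the row. I'll lower it onto its foot, then loosen the grip to make the hinge.

```bash
python3 -m pendant '[{"xyz":[0,0,-0.7],"roll":0.02,"claw":0},{"xyz":[0,0,-1.4],"roll":0.02,"claw":0},{"xyz":[0,0,-2],"roll":0.02,"claw":0},{"xyz":[0,0,-2.25],"roll":0.02,"claw":0},{"xyz":[0,0,-2.36],"roll":0.02,"claw":0},{"xyz":[0,0,-2.36],"roll":0.02,"claw":0}]' 25; python3 -m pendant '[{"xyz":[0,0,-0.04],"roll":0,"claw":0},{"xyz":[0,0,-0.08],"roll":0,"claw":0},{"xyz":[0,0,-0.1],"roll":0,"claw":0},{"xyz":[0,0,-0.1],"roll":0,"claw":0}]' 8
```

```text
time_s: 25.8
tool_pos: [0.5088, -0.3347, 0.079]
eef_rot: [-0.322, 3.125, -0.0]
wrist_force: [0.8, 0.1, -3.1]
width: 0.0417
grasp_force: 25.0
time_s: 26.2
tool_pos: [0.5092, -0.3349, 0.0771]
eef_rot: [-0.323, 3.124, -0.001]
wrist_force: [1.0, 0.5, 4.1]
width: 0.0415
grasp_force: 8.0
```

```bash
python3 -m pendant '[{"xyz":[0.28,0.06,0.02],"roll":0,"claw":0},{"xyz":[0.56,0.12,0.01],"roll":0,"claw":0},{"xyz":[0.84,0.17,-0.01],"roll":0,"claw":0},{"xyz":[1.12,0.23,-0.05],"roll":0,"claw":0},{"xyz":[1.39,0.29,-0.1],"roll":0,"claw":0},{"xyz":[1.66,0.34,-0.18],"roll":0,"claw":0},{"xyz":[1.93,0.4,-0.27],"roll":0,"claw":0},{"xyz":[2.19,0.45,-0.38],"roll":0,"claw":0},{"xyz":[2.44,0.5,-0.51],"roll":0,"claw":0},{"xyz":[2.68,0.56,-0.66],"roll":0,"claw":0},{"xyz":[2.91,0.6,-0.82],"roll":0,"claw":0},{"xyz":[3.13,0.65,-0.99],"roll":0,"claw":0}]' 6; python3 - <<'E'
from tilt import *
b,st=snap("side","s8"); print(st["tool_pos"],st["width"],st["wrist_force"].round(1)); print(tilt("pics/s8.png",st,11.7,front=-1,ref="pics/side0.png"))
E
```

```text
time_s: 27.4
tool_pos: [0.5885, -0.3185, 0.052]
eef_rot: [-0.323, 3.123, -0.002]
wrist_force: [3.7, 1.3, 5.2]
width: 0.0417
grasp_force: 6.0
[ 0.58854888 -0.31848049  0.05200197] 0.04171269201313655 [3.7 1.3 5.2]
[(0.61, 39, 0.74), (0.61, 42, 0.74), (0.55, 36, 0.73), (0.5, 45, 0.65)]
```

Tilt is about 40°, as planned. I'll go through the second half, stopping 1–2 mm above the plywood.

```bash
python3 -m pendant '[{"xyz":[0.21,0.04,-0.17],"roll":0,"claw":0},{"xyz":[0.41,0.08,-0.37],"roll":0,"claw":0},{"xyz":[0.59,0.12,-0.59],"roll":0,"claw":0},{"xyz":[0.76,0.16,-0.82],"roll":0,"claw":0},{"xyz":[0.91,0.19,-1.06],"roll":0,"claw":0},{"xyz":[1.05,0.22,-1.31],"roll":0,"claw":0},{"xyz":[1.17,0.24,-1.57],"roll":0,"claw":0},{"xyz":[1.28,0.27,-1.83],"roll":0,"claw":0},{"xyz":[1.37,0.28,-2.1],"roll":0,"claw":0},{"xyz":[1.44,0.3,-2.36],"roll":0,"claw":0},{"xyz":[1.49,0.31,-2.6],"roll":0,"claw":0},{"xyz":[1.52,0.31,-2.72],"roll":0,"claw":0}]' 6; python3 -m pendant '[{"xyz":[0.01,0,-0.05],"roll":0,"claw":0},{"xyz":[0.01,0,-0.1],"roll":0,"claw":0},{"xyz":[0.01,0,-0.1],"roll":0,"claw":0}]' 5; python3 - <<'E'
from h import *
im,st=snap("wrist","w12"); np.save("w12st.npy",st,allow_pickle=True);print(st["tool_pos"])
E
```

```text
time_s: 28.65
tool_pos: [0.6246, -0.3104, -0.0171]
eef_rot: [0.323, -3.124, -0.001]
wrist_force: [-0.3, -0.2, -1.9]
width: 0.042
grasp_force: 6.0
time_s: 28.95
tool_pos: [0.625, -0.3106, -0.0188]
eef_rot: [0.323, -3.125, -0.0]
wrist_force: [-1.5, -0.0, -0.5]
width: 0.0417
grasp_force: 5.0
[ 0.62499502 -0.31061793 -0.01884867]
```

```bash
python3 -m pendant '[{"xyz":[0,0,0],"roll":0,"claw":0},{"xyz":[0,0,0],"roll":0,"claw":0.5},{"xyz":[0,0,0],"roll":0,"claw":0.56},{"xyz":[0,0,0],"roll":0,"claw":0.56},{"xyz":[0,0,0.4],"roll":0,"claw":0.56},{"xyz":[0,0,1.2],"roll":0,"claw":0.56},{"xyz":[0,0,2.4],"roll":0,"claw":0.56},{"xyz":[-0.6,-0.12,4],"roll":0,"claw":0.56},{"xyz":[-1.72,-0.36,5],"roll":0,"claw":0.56},{"xyz":[-1.72,-0.36,5],"roll":0,"claw":0.56},{"xyz":[-1.72,-0.36,5],"roll":0,"claw":0.56}]' 3; python3 - <<'E'
from h import *
im,st=snap("wrist","w13"); np.save("w13st.npy",st,allow_pickle=True);b,_=snap("top","t13");s,_=snap("side","s13");print(st["tool_pos"])
c=np.zeros((480,800,3),np.uint8);c[:300,:400]=cv2.resize(im,(400,300));c[:400,400:]=cv2.resize(b[140:300,310:470],(400,400),interpolation=cv2.INTER_CUBIC)
c[300:480,:400]=cv2.resize(s[160:250,190:390],(400,180),interpolation=cv2.INTER_CUBIC)
cv2.imwrite("pics/cmp13.png",c)
E
```

```text
time_s: 30.1
tool_pos: [0.5826, -0.3201, 0.1082]
eef_rot: [-0.322, 3.123, -0.002]
wrist_force: [-0.9, 0.3, -0.2]
width: 0.0509
grasp_force: 0.0
[ 0.58259554 -0.32010236  0.1081702 ]
```

View pics/cmp13.png

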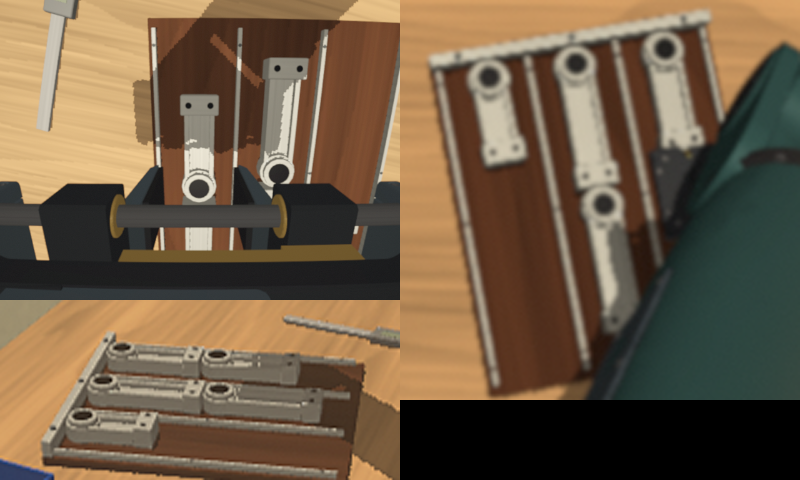

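The composite shows the mid link boss up in the right row. In the wrist part its eye is at (199,187) and its foot at (199,95). The long pair touches at (598,185) in the top part. I'll measure how the mid link lies.

```bash
python3 - <<'E'
from h import *
st=np.load("w13st.npy",allow_pickle=True).item()
im=cv2.imread("pics/w13.png");g=cv2.cvtColor(im,cv2.COLOR_BGR2GRAY)
roi=g[275:325,290:348];n,l,s,c=cv2.connectedComponentsWithStats((roi<80).astype(np.uint8))
for i in range(1,n):
    if s[i,4]>100: hc=c[i]+[290,275];print("hole",hc,s[i].tolist())
r=g[160:175,270:370].astype(float).mean(0);dd=np.diff(r);print("foot cols",270+np.argmax(dd),270+np.argmin(dd))
col=g[135:190,295:342].astype(float).mean(1);top=135+np.argmax(np.diff(col))+.5;print("foot row",top)
l_,r_=270.5+np.argmax(dd),270.5+np.argmin(dd)
ec=[c[i]+[290,275] for i in range(1,n) if s[i,4]>300]
W=unproj("wrist",[ec[0] if ec else (318.4,299.5),((l_+r_)/2,167),((l_+r_)/2,top)],.039,st)[:,:2]
a=np.radians(11.7);d=np.array([np.cos(a),np.sin(a)]);nn=np.array([-d[1],d[0]]);F=np.array([.651,-.3056])
q=W[0]-W[1];print(W.round(4).tolist(),"yaw",np.degrees(np.arctan2(q[1],q[0])),"gap",((F-W[0])@d-.021)*1e3,"lat eye/foot",[float((w-F)@nn*1e3) for w in W])
E
```

```text
hole [317.99560761 301.66178624] [13, 13, 31, 28, 683]
foot cols 287 349
foot row 150.5
[[0.6295, -0.3097], [0.5323, -0.3296], [0.5215, -0.3319]] yaw 11.579494897716568 gap 0.90709944951416 lat eye/foot [0.351598816451716, 0.5603175136697989, 0.5424313429361234]
```

Yaw is 11.6°, lateral offset 0.5 mm, and the remaining gap is about 1–2 mm. I'll grip the web and push up to touch.

```bash
python3 -m pendant '[{"xyz":[0,0,-1.5],"roll":0,"claw":0.56},{"xyz":[0,0,-2.8],"roll":0,"claw":0.56},{"xyz":[0,0,-3.8],"roll":0,"claw":0.56},{"xyz":[0,0,-4.6],"roll":0,"claw":0.56},{"xyz":[0,0,-4.95],"roll":0,"claw":0.56},{"xyz":[0,0,-4.98],"roll":0,"claw":0.56},{"xyz":[0,0,-4.98],"roll":0,"claw":0},{"xyz":[0,0,-4.98],"roll":0,"claw":0},{"xyz":[0,0,-4.98],"roll":0,"claw":0},{"xyz":[0,0,-4.98],"roll":0,"claw":0},{"xyz":[0,0,-4.98],"roll":0,"claw":0}]' 20; python3 -m pendant '[{"xyz":[0.03,0.006,0],"roll":0,"claw":0},{"xyz":[0.03,0.006,0],"roll":0,"claw":0}]' 20
```

```text
time_s: 31.35
tool_pos: [0.5825, -0.3197, -0.0179]
eef_rot: [-0.323, 3.124, -0.001]
wrist_force: [0.7, 1.3, 2.4]
width: 0.034
grasp_force: 20.0
time_s: 31.55
tool_pos: [0.5827, -0.3196, -0.0179]
eef_rot: [0.323, -3.125, 0.0]
wrist_force: [-3.8, 0.0, 6.3]
width: 0.0339
grasp_force: 20.0
```

```bash
python3 -m pendant '[{"xyz":[0.03,0.006,0],"roll":0,"claw":0},{"xyz":[0.03,0.006,0],"roll":0,"claw":0}]' 20
```

```text
time_s: 31.75
tool_pos: [0.5832, -0.3195, -0.0179]
eef_rot: [0.323, -3.124, -0.0]
wrist_force: [-4.7, 0.2, 7.4]
width: 0.0339
grasp_force: 20.0
```

```bash
python3 -m pendant '[{"xyz":[0.03,0.006,0],"roll":0,"claw":0},{"xyz":[0.03,0.006,0],"roll":0,"claw":0}]' 20
```

```text
time_s: 31.95
tool_pos: [0.5838, -0.3194, -0.0179]
eef_rot: [0.323, -3.124, -0.0]
wrist_force: [-6.3, -1.6, 7.8]
width: 0.0335
grasp_force: 20.0
```

```bash
python3 -m pendant '[{"xyz":[0,0,0.03],"roll":0,"claw":0},{"xyz":[0,0,0.03],"roll":0,"claw":0}]' 20;  python3 -m pendant '[{"xyz":[0.03,0.006,0],"roll":0,"claw":0},{"xyz":[0.03,0.006,0],"roll":0,"claw":0}]' 20; python3 - <<'E'
from h import *
st=state(); print(st["wrist_force"])
s,_=snap("side","s14");a=eyes.get_calibration
g=cv2.cvtColor(s,cv2.COLOR_BGR2GRAY).astype(int)
for nm,P in (("mid",[.651,-.3056,.032]),("long",[.612,-.2165,.032])):
    d=np.array([.9792,.2028,0]);n=np.array([-.2028,.9792,0])
    q=proj("side",[np.array(P)+d*t+n*0.0 for t in np.linspace(-.015,.010,26)])
    print(nm,[int(g[int(round(y)),int(round(x))]) for x,y in q])
E
```

```text
time_s: 32.15
tool_pos: [0.584, -0.3191, -0.0177]
eef_rot: [0.323, -3.124, -0.0]
wrist_force: [-1.9, -0.7, -1.7]
width: 0.0337
grasp_force: 20.0
time_s: 32.35
tool_pos: [0.585, -0.3189, -0.0178]
eef_rot: [0.323, -3.125, -0.0]
wrist_force: [-1.9, 0.0, -3.2]
width: 0.0338
grasp_force: 20.0
[-1.88021594  0.02483911 -3.23352247]
mid [33, 33, 67, 67, 129, 129, 129, 165, 165, 165, 185, 185, 142, 172, 172, 78, 78, 78, 138, 138, 138, 186, 186, 179, 179, 179]
long [33, 33, 40, 40, 98, 98, 98, 171, 171, 183, 183, 183, 123, 123, 82, 82, 82, 149, 149, 186, 186, 186, 175, 175, 175, 144]
```

```bash
python3 -m pendant '[{"xyz":[0.03,0.006,0],"roll":0,"claw":0},{"xyz":[0.03,0.006,0],"roll":0,"claw":0}]' 20;  python3 -m pendant '[{"xyz":[0.03,0.006,0],"roll":0,"claw":0}]' 20; python3 -m pendant '[{"xyz":[0,0,-0.03],"roll":0,"claw":0},{"xyz":[0,0,-0.03],"roll":0,"claw":0}]' 20
```

```text
time_s: 32.6
tool_pos: [0.5859, -0.3187, -0.0177]
eef_rot: [0.323, -3.125, -0.0]
wrist_force: [-1.5, -0.4, -3.5]
width: 0.0339
grasp_force: 20.0
time_s: 32.7
tool_pos: [0.586, -0.3186, -0.0178]
eef_rot: [0.323, -3.124, -0.001]
wrist_force: [-9.5, -2.5, -0.0]
width: 0.0341
grasp_force: 20.0
time_s: 32.9
tool_pos: [0.586, -0.3186, -0.018]
eef_rot: [0.323, -3.123, -0.001]
wrist_force: [-8.5, 0.3, 7.7]
width: 0.034
grasp_force: 20.0
```

Clear contact (9 N). I'll release, rise, and move on to where the camera sees the joint.

```bash
python3 -m pendant '[{"xyz":[0,0,0],"roll":0,"claw":0.5},{"xyz":[0,0,0],"roll":0,"claw":0.52},{"xyz":[0,0,0],"roll":0,"claw":0.52},{"xyz":[0,0,0.5],"roll":0,"claw":0.52},{"xyz":[0,0,1.3],"roll":0,"claw":0.52},{"xyz":[0,0,2.6],"roll":0,"claw":0.52},{"xyz":[0.6,0.12,4.2],"roll":0,"claw":0.8},{"xyz":[2,0.4,5],"roll":0,"claw":0.8},{"xyz":[3.5,0.7,5.5],"roll":0,"claw":0.8},{"xyz":[4.5,0.9,5.5],"roll":0,"claw":0.8},{"xyz":[4.5,0.9,5.5],"roll":0,"claw":0.8},{"xyz":[4.5,0.9,5.5],"roll":0,"claw":0.8}]' 20; python3 - <<'E'
from h import *
im,st=snap("wrist","w14"); np.save("w14st.npy",st,allow_pickle=True);print(st["tool_pos"])
g=cv2.cvtColor(im,cv2.COLOR_BGR2GRAY).astype(int)
d=np.array([.9792,.2028,0]);n=np.array([-.2028,.9792,0])
def prof(P,z,a,b,k):
    P=np.array([*P,z]);t=np.arange(a,b,k)
    q=proj("wrist",[P+d*s+n*w for s in t for w in (-.003,0,.003)],st).round().astype(int)
    ok=(q[:,0]>=0)&(q[:,0]<640)&(q[:,1]>=0)&(q[:,1]<480)
    v=np.where(ok,g[q[:,1].clip(0,479),q[:,0].clip(0,639)],-1).reshape(-1,3).mean(1)
    return [(round(s*1000,1),int(x)) for s,x in zip(t,v)],q[0],q[-1]
for nm,P in (("mid",(.651,-.3056)),("long",(.6104,-.2168))): print(nm,prof(P,.039,-.012,.008,.0008))
E
```

```text
time_s: 34.1
tool_pos: [0.699, -0.296, 0.1195]
eef_rot: [0.324, -3.125, 0.0]
wrist_force: [0.4, 0.7, -0.7]
width: 0.0728
grasp_force: 0.0
[ 0.699002   -0.29596218  0.11950222]
mid ([(np.float64(-12.0), 19), (np.float64(-11.2), 20), (np.float64(-10.4), 20), (np.float64(-9.6), 20), (np.float64(-8.8), 20), (np.float64(-8.0), 20), (np.float64(-7.2), 45), (np.float64(-6.4), 86), (np.float64(-5.6), 115), (np.float64(-4.8), 124), (np.float64(-4.0), 124), (np.float64(-3.2), 123), (np.float64(-2.4), 123), (np.float64(-1.6), 120), (np.float64(-0.8), 123), (np.float64(0.0), 123), (np.float64(0.8), 118), (np.float64(1.6), 106), (np.float64(2.4), 103), (np.float64(3.2), 122), (np.float64(4.0), 125), (np.float64(4.8), 126), (np.float64(5.6), 125), (np.float64(6.4), 125), (np.float64(7.2), 126)], array([313, 152]), array([322, 179]))
long ([(np.float64(-12.0), 18), (np.float64(-11.2), 19), (np.float64(-10.4), 18), (np.float64(-9.6), 15), (np.float64(-8.8), 24), (np.float64(-8.0), 64), (np.float64(-7.2), 106), (np.float64(-6.4), 120), (np.float64(-5.6), 123), (np.float64(-4.8), 126), (np.float64(-4.0), 130), (np.float64(-3.2), 134), (np.float64(-2.4), 144), (np.float64(-1.6), 165), (np.float64(-0.8), 173), (np.float64(0.0), 132), (np.float64(0.8), 97), (np.float64(1.6), 125), (np.float64(2.4), 142), (np.float64(3.2), 148), (np.float64(4.0), 149), (np.float64(4.8), 148), (np.float64(5.6), 149), (np.float64(6.4), 153), (np.float64(7.2), 155)], array([451, 121]), array([457, 149]))
```

Both seams are closed: no dark board shows in either joint, and contact was felt at each. The robot is clear, so I'm handing the job in.

```bash
python3 -c "
from bench import workorder
print(workorder.close_job())"
```

```text
the job is handed in; nothing more can be done
None
```

I handed the job in at about 34 s: both links lie boss up in their rows (the mid link turned over), pushed up until I felt each touch its row link; pushing shifted the row links by roughly 1–2 mm.

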